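# Unlock the electrode rack and refill its empty pocket

## Robot

A 6-joint arm with a two-finger parallel gripper is mounted at the origin on a cart in front of the work surface, level with it; the furniture and walls round the work are solid. World frame = base frame: x ahead of the robot, y to its left, z up, the work surface at z = 0. Lengths are in m, angles in rad, forces in N, time in s.
With the tool pointing down it reaches from about 0.275 to 0.825 m from the base axis. Payload 4.9 kg.
Tool frame: the origin (TCP) lies midway between the tips of the shut fingers; the grasp point (between the pads) lies 19 mm behind it (bot.grip_depth is the distance from the TCP to the grasp point, in m); y points along the fingers, x is the direction in which the jaws open and shut, and the axes are right-handed (so a half turn about y gives the same grasp; the last joint's range is limited). The gripper opens to 85 mm and grips with 20 to 120 N. Pads are 22 mm wide; open, the fingers measure 114 mm over their backs; the gripper's body (76 mm by 85 mm) begins 54 mm behind the grasp point. The pads swing forward as they close: fully open they stand 13 mm farther back than shut.
Start: joints at [1.041, 0.326, -0.193, 1.052, 0, 1.437], TCP at [0.212, 0.507, 0.231] pointing down, gripper open.
Joint ranges: [-2.65, 2.65], [-0.97, 1.79], [-1.3, 1.35], [-1.93, 2.1], [-1.47, 1.37], [-3.14, 3.14]. Speed limits (rad/s): [2.57, 2.57, 3.14, 3.14, 3.14, 3.14].

## Interface

Orientations are given as a unit quaternion [w, x, y, z].
In Python, from cell import bot gives the robot as it stands. Calls block until the motion is done:
- bot.move_pose(position, orientation): joint-space move of the TCP to a pose.
- bot.move_linear(position, speed=0.15, rotation=None, until_force=None): straight line of the TCP; rotation=None keeps the orientation; speed is the mean speed in m/s. With until_force (N) it stops when the force on the tool has changed by that much, and returns True; else False.
- bot.goto_joints(angles): joint-space move.
- bot.set_gripper(opening, grasp_force=None): opening from 0.0 (shut) to 1.0 (fully open); grasp_force is the grip in N (None keeps the last); returns when the fingers have stopped.
- bot.wait(seconds).
- bot.solve_ik(position, orientation): joint angles nearest the present ones, or None.
- bot.camera(name): name is "scene" or "top" or "wrist"; returns the picture (384x512x3 uint8, red, green, blue); there is no depth.
- bot.calibration(name): a dict with "mtx" (3x3 intrinsics, pixels), "extrinsics" (4x4, takes a point from world to camera coordinates); the wrist camera has in their place "hand_eye" (4x4, takes a point from camera to tool coordinates, whose origin is the TCP and whose axes are the tool frame's). Camera axes: x right, y down, z forward; pixel columns grow to the right and rows downward; lengths in m; the calibration is good to about 2 mm. A picture is of the moment at which its call begins: read the wrist's pose just before it. calibration takes no time and is no camera call.
A pose or a line that the arm cannot do raises bot.PlanningError and nothing moves.
- bot.close_job(): hands the job in, once; it reports no verdict.
Trained networks look in the newest picture that a camera, given by its name, has taken for a name from the list of things; names that differ only in an ending like _2 or _b are one class to them, and where a whole thing is asked for, a point or a joint stands for the part that bears it (a point fixed in the world has none). Each returns a list of dicts, best first, with "confidence" (0 to 1); they miss things now and then, are a little off and sometimes report something else, mostly with a low value. They report only what shows in the picture. A call takes as long as a camera call. They do not tell look-alikes from the thing itself.
- bot.search_frame(camera, thing): "bbox" ([left, top, width, height] in pixels, round what is visible of it).
Readings, each from a call of its own:
- bot.read_clock(): time.
- bot.read_joint_positions(): joint angles.
- bot.read_joint_vel(): joint speeds.
- bot.read_joint_efforts(): joint torques, N m.
- bot.read_position(): TCP position.
- bot.read_tool_rot(): TCP orientation.
- bot.read_ft_force(): force on the tool from outside, world axes, zero at the start.
- bot.read_moment(): the same for the moment, N m.
- bot.read_gripper_width(): opening from 0.0 (shut) to 1.0 (fully open).
Only numpy, scipy, OpenCV 4.12 (cv2) and the standard library are available. Lean on these libraries where they do the work, as an engineer would, in place of code of your own. Each camera call takes 0.05 s, during which the arm holds its last target. There are 200 camera calls.

## Task

Unlock and refill the grey electrode rack: by its red loop, slide the bolt out of the two aluminium posts and then sideways fully home into the side notch of its track, keeping it down in the track; then push the keeper bar by its blue tab all the way open, and stand the spare white electrode that is waiting on the worktop upright in the one empty pocket. Leave the other electrodes and everything else where they are.

Things in the scene. Friction and masses are not known exactly. Their poses are not given: they have to be found in the camera images.
- rack: Grey rack fixed on the worktop, 224 mm along x, 222 along y (y -106 to 116). Origin near its middle at worktop height; x away from the robot at yaw 0, y left. Deck top 6 mm up; white lips on it 8 mm high, 4 mm thick. Three 53 mm square pockets in a row along x at y = 44. Bolt track along x: inner y -57.5 to 13.5, end stop at x = -60.
- bore (a point): Front mouth of the 19 mm square bore through the two aluminium posts (46 mm above the worktop, at rack x 73-81 and 99-107), at rack (73, -22), 25 mm above the worktop, bore along rack x.
- bolt: Loose red square loop, 66 mm outside, 48 inside, 25 high, 150 g; a 14 mm steel shaft sticks out 42 mm from its +x side, axis 19 mm above its underside (passes over the lips). Origin: centre of the loop's underside; x along the shaft. Starts at rack x 24 to 36, y -22 mm with the shaft through posts and keeper lug; against the end stop it is at x = -27.
- notch (a point): Where the bolt's origin lies when parked fully home: on the deck (6 mm up), at rack (-26.5, -67.5) mm. The notch opens off the track's robot end towards rack -y: 71 mm long (rack x -60 to 11), outer lip at y = -101; its front lip is in line with the track's end stop.
- keeper (a joint): Travel of the aluminium keeper bar along the rack's +y, m: 0 closed over the pockets (locked by the bolt through its lug), 0.055 fully open. Bar 204 mm long, 24 wide, 58 to 66 mm above the worktop, centred over the pocket row when closed, clear of it when open.
- keeper_tab (a point): Centre of the blue upright tab in the middle of the keeper bar: 40 mm along x, 6 mm thick in y, from the bar's top (66 mm) to 91 mm above the worktop; this point is 78 mm above the worktop. Moves with the keeper.
- pocket_0 (a point): Centre of the nearest pocket's floor (6 mm above the worktop).
- pocket_1 (a point): Centre of the middle pocket's floor (6 mm above the worktop).
- pocket_2 (a point): Centre of the farthest pocket's floor (6 mm above the worktop).
- electrode_a: White electrode head already standing in one of the pockets; same as the spare. Origin at the centre of its underside, z up.
- electrode_b: White electrode head already standing in one of the pockets; same as the spare. Origin at the centre of its underside, z up.
- spare: The spare electrode head, standing on the worktop to the left (+y) of the rack: white disc 45 mm in diameter, 12 mm thick, with an upright stem about 16 mm in diameter up to 46 mm, blue ring; 68 g. Origin at the centre of its underside, z up.
- black_electrode: Bystander: a smaller electrode head with a black 35 mm disc, 46 mm tall, near the spare; it does not belong in this rack. Origin at the centre of its underside.
- thermometer: Bystander: white skin thermometer 148x20x14 mm lying on the rack's right.
- marker: Bystander: white and blue skin marker 126 mm long, 14 mm high, lying in front of the rack.
- timer: Bystander: white timer with a blue knob, 62x62x36 mm.
- cream_tube: Bystander: white tube with a blue cap, 134x49x32 mm, lying.
- gel_pump: Bystander: pale green pump bottle, 198 mm tall, at the back.
- mist_bottle: Bystander: white bottle 36 mm in diameter, 138 mm tall, at the back.
- wipes_box: Bystander: white box with a blue lid, 106x69x92 mm, at the back.
Mind the look-alikes: they are no part of the job. Leave any pink or turquoise look-alike of the electrode_b alone.

How it is judged:
On the way, in this order (a step that is already met when the one before it is completed fails the run):
1. the bolt is drawn out and parked home in the side notch (y of bolt in the frame of rack between -0.075 and -0.055 m and x of bolt in the frame of rack between -0.035 and -0.019 m and z of bolt in the frame of rack below 0.01 m and angle between the x axis of bolt and the x axis of rack, either way round below 0.15 rad), for 0.2 s.
2. then the keeper bar is pushed fully open (value of joint keeper above 0.048 m), for 0.2 s.
At the end, for the whole second after the job is handed in: Bolt in the side notch: within 12 mm of home across the track, 8 mm along it, flat and parallel; keeper open beyond 48 mm; spare upright (0.1 rad) on the empty pocket's floor within 9 mm of its centre; other two electrodes moved under 12 mm and upright; all at rest (all of step 1 and value of joint keeper above 0.048 m and (horizontal distance between spare and pocket_0 below 0.009 m or horizontal distance between spare and pocket_1 below 0.009 m or horizontal distance between spare and pocket_2 below 0.009 m) and z of spare in the frame of rack below 0.01 m and angle between spare's own z axis and vertical below 0.1 rad and distance of each of electrode_a, electrode_b from where it was at the start of the episode below 0.012 m and angle between each of electrode_a, electrode_b's own z axis and vertical below 0.15 rad and linear speed of each of spare, bolt below 0.02 m/s); the robot touches nothing.
It fails at once if the bolt is lifted out of its track (more than 20 mm) (z of bolt in the frame of rack above 0.026 m).
It fails at once if a bystander is moved more than 30 mm (distance of any of black_electrode, thermometer, marker, timer, cream_tube, gel_pump, mist_bottle, wipes_box from where it was at the start of the episode above 0.03 m).
It also fails if it takes over 58 s, if anything falls off the work surface, if the arm or the gripper's body presses on something with over 40 N, if the wrist force passes 120 N, or if a joint passes its speed limit or range.

## Working session

There is one attempt and no reset: what is moved stays moved. The work goes in short steps, each a Python script; the robot and the scene stay as the last script left them, time stands still between calls to the robot, and variables do not carry over. Pictures are saved under pics/ and viewed, about 8 in all and at most 12, crops included, and the job is handed in when it is done.

```bash
mkdir -p pics; ls; python3 - <<'E'
from cell import bot
import cv2,numpy as np
for n in ("scene","top"):
    im=bot.camera(n); cv2.imwrite(f"pics/{n}0.png",cv2.resize(im[:,:,::-1],(800,600),interpolation=cv2.INTER_CUBIC))
    c=bot.calibration(n); print(n,np.round(c["mtx"],1).tolist(),np.round(c["extrinsics"],4).tolist())
    for t in ("rack","bolt","keeper_tab","spare","black_electrode","electrode_a"):
        print(t,[(np.round(d["bbox"]).tolist(),round(d["confidence"],2)) for d in bot.search_frame(n,t)][:4])
print(np.round(bot.calibration("wrist")["hand_eye"],4).tolist(),bot.grip_depth,bot.read_clock(),bot.read_tool_rot())
E
```

```text
pics
scene [[454.7, 0.0, 259.2], [0.0, 454.7, 191.6], [0.0, 0.0, 1.0]] [[0.6687, -0.7434, -0.0166, -0.3124], [-0.4612, -0.3971, -0.7935, 0.3671], [0.5832, 0.5383, -0.6084, 0.7653], [0.0, 0.0, 0.0, 1.0]]
rack [([194.0, 196.0, 130.0, 97.0], 0.56), ([140.0, 223.0, 47.0, 30.0], 0.21)]
bolt [([254.0, 224.0, 40.0, 30.0], 0.57)]
keeper_tab [([209.0, 192.0, 88.0, 65.0], 0.79), ([193.0, 194.0, 132.0, 102.0], 0.53)]
spare [([194.0, 207.0, 22.0, 16.0], 0.79), ([230.0, 228.0, 20.0, 17.0], 0.63)]
black_electrode [([137.0, 194.0, 34.0, 26.0], 0.57), ([213.0, 192.0, 11.0, 20.0], 0.52)]
electrode_a [([276.0, 296.0, 23.0, 25.0], 0.77), ([208.0, 193.0, 94.0, 65.0], 0.74), ([352.0, 236.0, 17.0, 19.0], 0.69), ([232.0, 228.0, 21.0, 18.0], 0.56)]
top [[471.6, 0.0, 251.0], [0.0, 471.6, 197.7], [0.0, 0.0, 1.0]] [[-0.0064, -0.9994, 0.0327, 0.061], [-0.9936, 0.0027, -0.113, 0.587], [0.1128, -0.0333, -0.9931, 1.1469], [0.0, 0.0, 0.0, 1.0]]
rack [([217.0, 186.0, 87.0, 90.0], 0.79), ([191.0, 211.0, 11.0, 17.0], 0.75), ([238.0, 193.0, 42.0, 86.0], 0.61)]
bolt [([257.0, 202.0, 27.0, 33.0], 0.61), ([237.0, 193.0, 43.0, 86.0], 0.37)]
keeper_tab [([237.0, 192.0, 41.0, 86.0], 0.69), ([213.0, 188.0, 92.0, 97.0], 0.62)]
spare [([192.0, 236.0, 20.0, 15.0], 0.66)]
black_electrode [([189.0, 212.0, 14.0, 16.0], 0.51), ([216.0, 186.0, 88.0, 97.0], 0.48)]
electrode_a [([328.0, 173.0, 17.0, 14.0], 0.8), ([239.0, 259.0, 13.0, 8.0], 0.42), ([234.0, 233.0, 22.0, 14.0], 0.41)]
[[1.0, 0.001, 0.001, -0.001], [-0.0006, -0.278, 0.9606, -0.1426], [0.0012, -0.9606, -0.278, 0.0699], [0.0, 0.0, 0.0, 1.0]] 0.0187 0.7 [ 0.58855049 -0.58854076 -0.39196427  0.39190828]
```

```bash
python3 - <<'E'
from cell import bot
import cv2
im=bot.camera("top"); c=im[165:300,170:350,::-1]; cv2.imwrite("pics/topc.png",cv2.resize(c,(800,600),interpolation=cv2.INTER_CUBIC))
im=bot.camera("scene"); cv2.imwrite("pics/scene_raw.png",im[:,:,::-1])
E
```

```text
(no output)
```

View pics/topc.png

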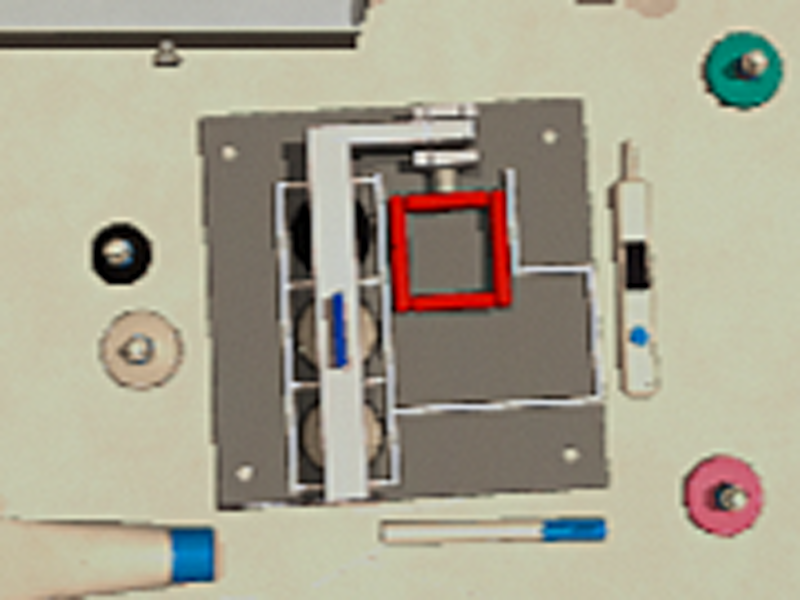

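View pics/scene0.png

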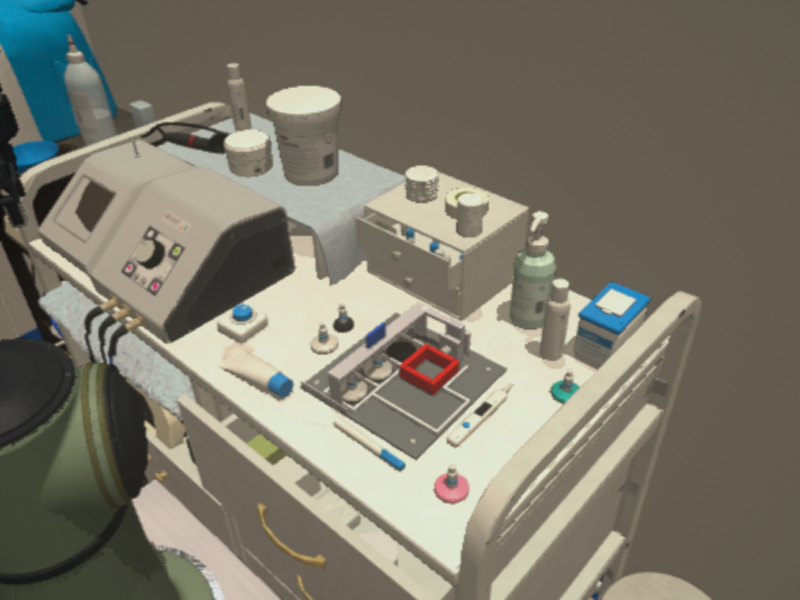

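```bash
cat > h.py <<'E'
from cell import bot
import cv2,numpy as np,json
from scipy.optimize import least_squares
from scipy.spatial.transform import Rotation as R
def q_down(a):  # jaws (tool x) along world angle a, tool y down
    c,s=np.cos(a),np.sin(a)
    q=R.from_matrix(np.array([[c,0,-s],[s,0,c],[0,-1,0]])).as_quat()
    return np.r_[q[3],q[:3]]
def pose():
    q=np.array(bot.read_tool_rot()); T=np.eye(4); T[:3,:3]=R.from_quat(np.r_[q[1:],q[0]]).as_matrix(); T[:3,3]=bot.read_position(); return T
def wrist_ext():
    return np.linalg.inv(pose()@np.array(bot.calibration("wrist")["hand_eye"]))
def proj(K,E,P):
    P=np.atleast_2d(P); c=P@E[:3,:3].T+E[:3,3]; u=c@np.array(K).T; return u[:,:2]/u[:,2:]
def ray(K,E,uv,z):
    E=np.array(E); d=E[:3,:3].T@np.linalg.inv(K)@np.r_[uv,1]; o=-E[:3,:3].T@E[:3,3]; return o+d*(z-o[2])/d[2]
def r2w(p,P):  # rack mm -> world m ; p=[X,Y,yaw]
    P=np.atleast_2d(P)/1000.; c,s=np.cos(p[2]),np.sin(p[2])
    return np.c_[p[0]+c*P[:,0]-s*P[:,1],p[1]+s*P[:,0]+c*P[:,1],P[:,2]]
E
python3 - <<'E'
from h import *
c=bot.calibration("top"); K,E=np.array(c["mtx"]),np.array(c["extrinsics"])
uv=np.array([(200,118),(582,98),(608,487),(217,509),(591,267),(600,400),(517,270),(395,411)],float)
uv=np.array([170,165])+(uv+.5)*.225-.5
def pts(d): return np.array([(112+d,116,6),(112+d,-106,6),(-112+d,-106,6),(-112+d,116,6),(13,-103,14),(-62,-103,14),(13,-59.5,14),(-62,15.5,14)],float)
f=lambda p:(proj(K,E,r2w(p,pts(p[3]*100)))-uv).ravel()
s=least_squares(f,[.5,0,0,0]); p=s.x; print("rack",p,"rms px",np.sqrt(np.mean(s.fun**2)),np.round(s.fun,1))
json.dump(list(p),open("rack.json","w"))
for n,(u,v) in dict(spare_top=(135,348),black=(117,250)).items():
    print(n,ray(K,E,np.array([170,165])+(np.array([u,v])+.5)*.225-.5,.046))
for n,(u,v) in dict(spare_disc=(141,349)).items():
    print(n,ray(K,E,np.array([170,165])+(np.array([u,v])+.5)*.225-.5,.012))
for m in [(-17,44,6),(40,44,6)]: print(m,r2w(p,m))
print(pose().round(3).tolist())
ctr=r2w(p,(0,30,0))[0]
for a in (0,np.pi/2,-np.pi/2,np.pi):
    q=q_down(p[2]+a)
    for nm,P in dict(bolt=(0,-22,19),park=(-55,-67,19),tab=(-17,100,75),spk=(0,160,20),pk2=(40,44,150)).items():
        j=bot.solve_ik(r2w(p,P)[0],q); print(round(a,2),nm,None if j is None else np.round(j,2))
E
```

```text
rack [ 0.50226169  0.02917959  0.04857903 -0.00187054] rms px 0.29989644753903916 [-0.1 -0.4  0.3 -0.2  0.4  0.2  0.2  0.3  0.1 -0.   0.1 -0.2 -0.3  0.2
 -0.8 -0. ]
spare_top [0.47519694 0.18368756 0.046     ]
black [0.5290018  0.19388145 0.046     ]
spare_disc [0.47523055 0.18284134 0.012     ]
(-17, 44, 6) [[0.48314511 0.07230216 0.006     ]]
(40, 44, 6) [[0.54007786 0.07507008 0.006     ]]
[[0.385, 0.0, -0.923, 0.212], [0.923, 0.0, 0.385, 0.508], [0.0, -1.0, -0.0, 0.231], [0.0, 0.0, 0.0, 1.0]]
0 bolt [-0.13  0.49 -0.57  0.51  0.    1.39]
0 park [-0.25  0.43 -0.7   0.44  0.    1.27]
0 tab [ 0.11  0.4  -0.54  0.63  0.    1.63]
0 spk [ 0.23  0.53 -0.5   0.54  0.    1.75]
0 pk2 [ 0.    0.39 -0.33  0.86  0.    1.52]
1.57 bolt [-0.13  0.49 -0.57  0.51  0.   -0.18]
1.57 park [-0.25  0.43 -0.7   0.44  0.   -0.3 ]
1.57 tab [ 0.11  0.4  -0.54  0.63  0.    0.06]
1.57 spk [ 0.23  0.53 -0.5   0.54  0.    0.18]
1.57 pk2 [ 0.    0.39 -0.33  0.86  0.   -0.05]
-1.57 bolt [-0.13  0.49 -0.57  0.51  0.    2.96]
-1.57 park [-0.25  0.43 -0.7   0.44  0.    2.84]
-1.57 tab [ 0.11  0.4  -0.54  0.63  0.   -3.08]
-1.57 spk [ 0.23  0.53 -0.5   0.54  0.   -2.96]
-1.57 pk2 [ 0.    0.39 -0.33  0.86  0.    3.1 ]
3.14 bolt [-0.13  0.49 -0.57  0.51  0.   -1.75]
3.14 park [-0.25  0.43 -0.7   0.44  0.   -1.87]
3.14 tab [ 0.11  0.4  -0.54  0.63  0.   -1.51]
3.14 spk [ 0.23  0.53 -0.5   0.54  0.   -1.39]
3.14 pk2 [ 0.    0.39 -0.33  0.86  0.   -1.62]
```

```bash
cat >> h.py <<'E'
LM=dict(c1=(-62,-103,14),c2=(13,-103,14),c3=(13,-59.5,14),c4=(-62,15.5,14),p1=(73,-22,46),d0=(-112,116,6),d1=(-112,-106,6),d2=(112,-106,6),d3=(112,116,6))
def view(fn,p,ex={}):
    E=wrist_ext(); K=np.array(bot.calibration("wrist")["mtx"]); im=bot.camera("wrist"); np.savez(fn+".npz",E=E,K=K,im=im)
    o=cv2.resize(im[:,:,::-1],(800,600),interpolation=cv2.INTER_CUBIC); s=800/512
    for n,P in {**{k:r2w(p,v)[0] for k,v in LM.items()},**ex}.items():
        u=(proj(K,E,P)[0]+.5)*s-.5; cv2.drawMarker(o,tuple(int(round(x)) for x in u),(0,255,0),cv2.MARKER_CROSS,9,1); 
    cv2.imwrite(fn,o)
E
python3 - <<'E'
from h import *
p=json.load(open("rack.json"))
bot.move_pose([.49,.07,.25],q_down(p[2]+np.pi/2)); bot.wait(.2)
view("pics/w1.png",p,dict(s=[.4752,.183,.012],st=[.4752,.1835,.046],pk=r2w(p,(40,44,6))[0],tab=r2w(p,(-17,44,91))[0]))
print(bot.read_clock())
E
```

```text
2.925
```

View pics/w1.png

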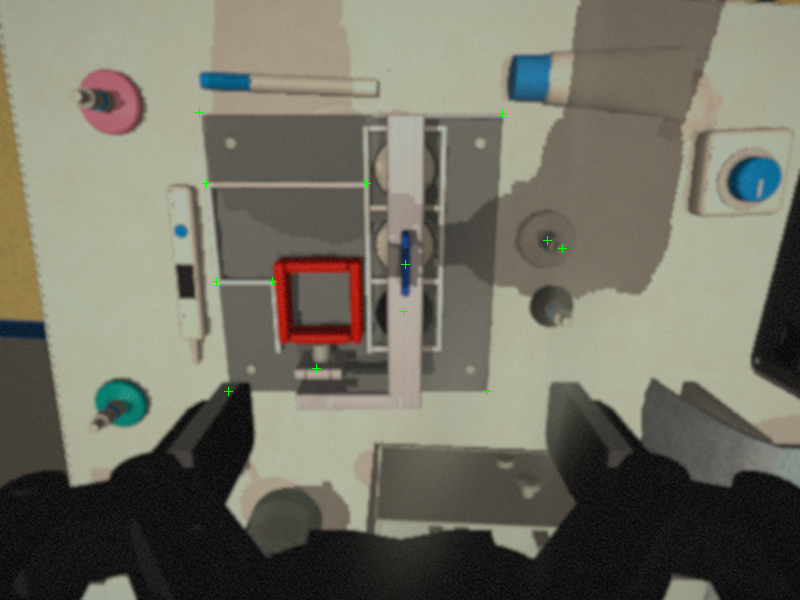

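```bash
python3 - <<'E'
from h import *
p=json.load(open("rack.json")); d=np.load("pics/w1.png.npz"); K,E,im=d["K"],d["E"],d["im"].astype(int)
def w2r(P): c,s=np.cos(p[2]),np.sin(p[2]); x,y=P[0]-p[0],P[1]-p[1]; return np.round([1000*(c*x+s*y),1000*(-s*x+c*y)],1)
g=lambda u,v,z: w2r(ray(K,E,(np.array([u,v])+.5)*.64-.5,z))
for u,v in [(447,127),(367,127),(443,208),(441,283),(440,349),(371,349),(367,184),(206,184),(217,281)]: print((u,v),g(u,v,.014))
print("tab",g(405,262,.091))
print("bolt in", [g(u,v,.031) for u,v in [(287,271),(350,271),(287,333),(350,333)]])
m=((im[:,:,0]>110)&(im[:,:,1]<50)&(im[:,:,2]<50)).astype(np.uint8); m[:, :160]=0
c=max(cv2.findContours(m,cv2.RETR_EXTERNAL,cv2.CHAIN_APPROX_NONE)[0],key=cv2.contourArea); r=cv2.minAreaRect(c)
print(r, [g((x+.5)/.64-.5,(y+.5)/.64-.5,.031) for x,y in cv2.boxPoints(r)], w2r(ray(K,E,np.array(r[0]),.031)))
print("spare disc",ray(K,E,(np.array([546,240])+.5)*.64-.5,.012))
E
```

```text
(447, 127) [-101.8   75. ]
(367, 127) [-101.6   17.2]
(443, 208) [-44.   73.7]
(441, 283) [14.3 73.6]
(440, 349) [70.  74.2]
(371, 349) [70.2 17.8]
(367, 184) [-61.5  16.6]
(206, 184) [ -61.2 -103.3]
(217, 281) [  13.1 -102.6]
tab [-18.4  44.3]
bolt in [array([  1.1, -43.1]), array([1., 4.]), array([ 50.2, -46.1]), array([50.1,  2.7])]
((203.0, 193.0), (52.0, 56.0), 90.0) [array([ -6.3, -52.5]), array([-6.5, 12.5]), array([57.9, 11.2]), array([ 58.1, -56.9])] [ 25.  -21.4]
spare disc [0.47522638 0.18212401 0.012     ]
```

```bash
python3 - <<'E'
from h import *
p=json.load(open("rack.json")); q=q_down(p[2])
bot.set_gripper(0.47,30)
bot.move_pose(r2w(p,(-3,-21.5,110))[0],q)
print("hit",bot.move_linear(r2w(p,(-3,-21.5,20))[0],.1,until_force=8),bot.read_position())
bot.set_gripper(0.0,35); print("w",bot.read_gripper_width(),np.round(bot.read_ft_force(),1))
hit=bot.move_linear(r2w(p,(-60,-21.5,20))[0],.05,until_force=12)
P=bot.read_position(); print("pull",hit,P,np.round(bot.read_ft_force(),1),bot.read_clock())
d=P[:2]-np.array(p[:2]); c,s=np.cos(p[2]),np.sin(p[2]); print("rack x,y",1000*(c*d[0]+s*d[1]),1000*(-s*d[0]+c*d[1]))
E
```

```text
hit False [0.50086685 0.00752228 0.02050331]
w 0.09156761275762304 [ 0.1 -0.5  5.7]
pull True [0.44860698 0.00482788 0.02070857] [ 0.6  0.4 -0.6] 7.1833
rack x,y -54.773923092024425 -21.717505811113128
```

```bash
cat >> h.py <<'E'
def rk(p):
    d=np.array(bot.read_position()); z=d[2]; d=d[:2]-np.array(p[:2]); c,s=np.cos(p[2]),np.sin(p[2]); return np.round([1000*(c*d[0]+s*d[1]),1000*(-s*d[0]+c*d[1]),1000*z],1)
E
python3 - <<'E'
from h import *
p=json.load(open("rack.json"))
x0=rk(p)[0]
bot.move_linear(r2w(p,(x0+1,-22,20.5))[0],.05)
hit=bot.move_linear(r2w(p,(x0+1,-71,20.5))[0],.05,until_force=12)
print(hit,rk(p),np.round(bot.read_ft_force(),1),bot.read_gripper_width())
bot.set_gripper(0.4)
bot.move_linear(r2w(p,(x0+1,-67,110))[0],.25)
bot.move_pose(r2w(p,(-30,-20,250))[0],q_down(p[2]+np.pi/2)); bot.wait(.1)
view("pics/w2.png",p,dict(b=r2w(p,(-26.5,-67.5,31))[0]))
print(bot.read_clock())
E
```

```text
False [-54.7 -67.7  20.7] [ 1.   9.3 10.7] 0.09223074206438515
10.9083
```

View pics/w2.png

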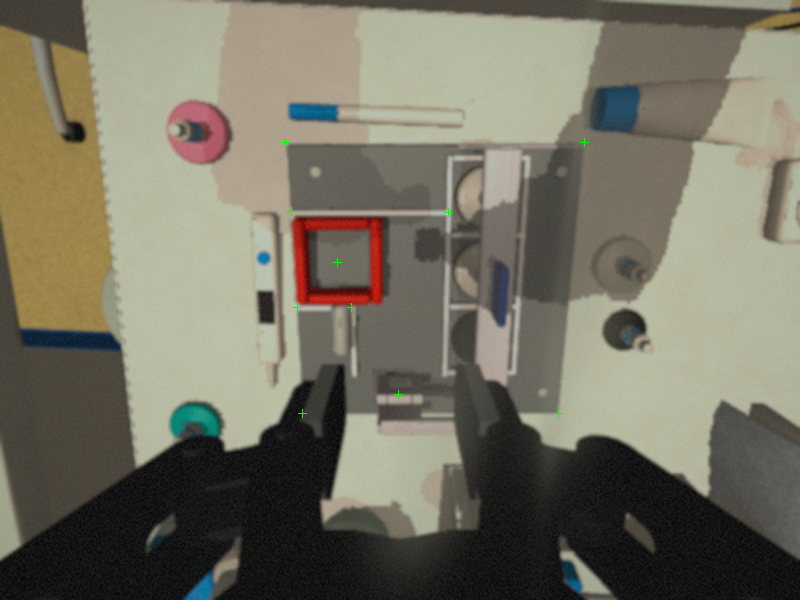

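```bash
python3 - <<'E'
from h import *
p=json.load(open("rack.json")); q=q_down(p[2]+np.pi/2)
bot.set_gripper(0.0)
bot.move_pose(r2w(p,(-17,8,150))[0],q)
print(bot.move_linear(r2w(p,(-17,8,76))[0],.15,until_force=8))
print(bot.move_linear(r2w(p,(-17,28,76))[0],.06,until_force=3),rk(p),np.round(bot.read_ft_force(),1))
hit=bot.move_linear(r2w(p,(-17,100,76))[0],.06,until_force=22)
print(hit,rk(p),np.round(bot.read_ft_force(),1))
bot.wait(.2);print(rk(p))
y=rk(p)[1]
bot.move_linear(r2w(p,(-17,y-15,76))[0],.15)
bot.move_linear(r2w(p,(-17,y-15,130))[0],.25)
bot.set_gripper(0.6)
bot.move_pose(r2w(p,(-10,70,250))[0],q); bot.wait(.1)
view("pics/w3.png",p,dict(t=r2w(p,(-17,99,91))[0],pk=r2w(p,(41,44.5,6))[0],s=[.4752,.1825,.012],st=[.4752,.1825,.046]))
print(bot.read_clock())
E
```

```text
False
False [-17.   28.5  76.2] [ 0.5 -0.3  0.1]
True [-17.   83.7  76. ] [-0.2 -4.5  3. ]
[-17.2  83.6  75.8]
15.95
```

View pics/w3.png

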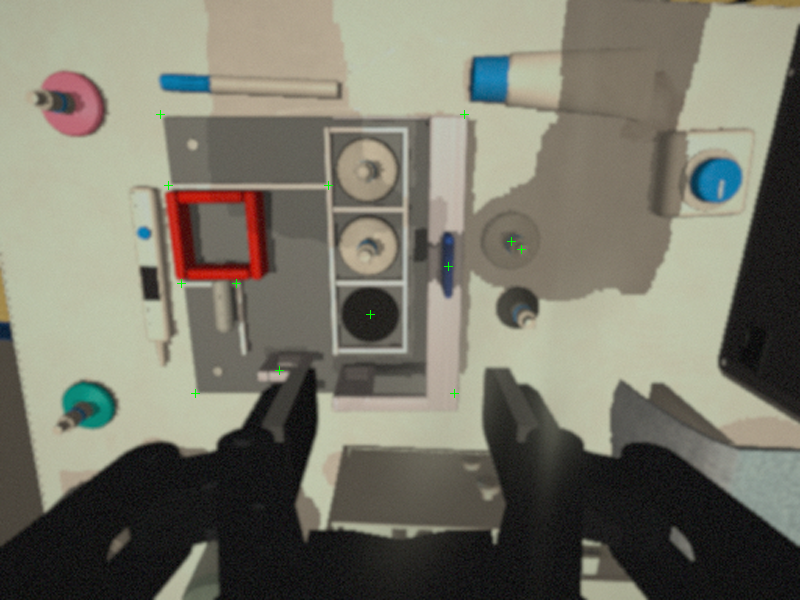

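```bash
python3 - <<'E'
from h import *
p=json.load(open("rack.json")); q=q_down(p[2]+np.pi/2)
S=np.array([.4752,.1825,0])
bot.set_gripper(0.36)
bot.move_pose(S+[0,0,.13],q)
print(bot.move_linear(S+[0,0,.02],.12,until_force=6),rk(p))
bot.set_gripper(0.0,40); print("w",bot.read_gripper_width()*85)
z0=bot.read_position()[2]
bot.move_linear(S+[0,0,.16],.2); print("w",bot.read_gripper_width()*85)
T=r2w(p,(41,44.5,0))[0]
bot.move_linear(T+[0,0,.16],.2); bot.move_linear(T+[0,0,.05],.15)
view("pics/w4.png",p)
print(z0,rk(p),bot.read_clock())
E
```

```text
False [-19.  154.3  20.6]
w 12.126891699512742
w 12.0237197850317
0.02083844946993155 [41.9 44.7 51. ] 20.8417
```

View pics/w4.png

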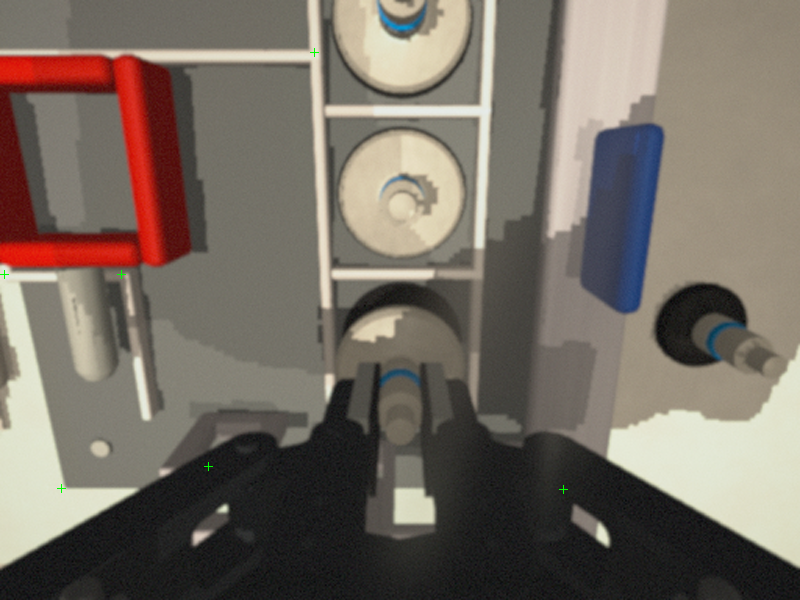

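```bash
python3 - <<'E'
from h import *
p=json.load(open("rack.json")); q=q_down(p[2]+np.pi/2)
T=r2w(p,(41,44.5,0))[0]
print(bot.move_linear(T+[0,0,.0255],.04,until_force=4),rk(p),np.round(bot.read_ft_force(),1))
bot.set_gripper(0.33); bot.wait(.2)
bot.move_linear(T+[0,0,.15],.15)
bot.move_pose(r2w(p,(-10,40,250))[0],q); bot.wait(.3)
view("pics/w5.png",p,dict(b=r2w(p,(-26.5,-67.5,31))[0],t=r2w(p,(-17,99,91))[0],st=r2w(p,(41,44,52))[0],d=r2w(p,(41,44,18))[0]))
print(bot.read_clock())
E
```

```text
True [40.5 44.5 26.9] [-0.6 -0.5  6.2]
23.7583
```

View pics/w5.png

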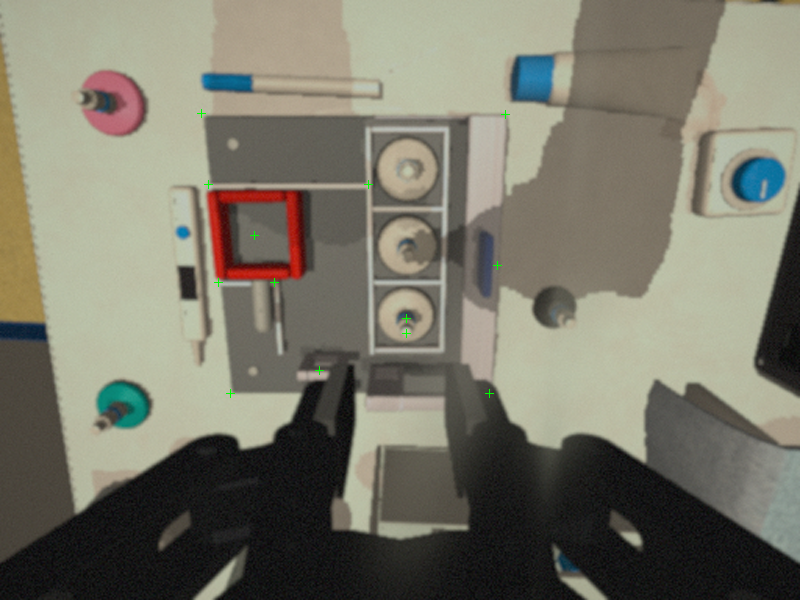

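```bash
cat >> h.py <<'E'
def tab(fn,p):
    d=np.load(fn+".npz"); im=d["im"].astype(int); m=((im[:,:,2]>im[:,:,0]+35)&(im[:,:,2]>im[:,:,1]+25)).astype(np.uint8)
    K,E=d["K"],d["E"]; c=r2w(p,(-17,95,78))[0]; u=proj(K,E,c)[0]; k=np.zeros_like(m); k[int(u[1])-40:int(u[1])+40,int(u[0])-30:int(u[0])+25]=1
    vs,us=np.where(m*k>0); best=[]
    def e(y):
        q=proj(K,E,r2w(p,[(x,44+y+dy,z) for x in(-37,3) for dy in(-3,3) for z in(66,91)])); h=cv2.convexHull(q.astype(np.float32)); r=np.zeros_like(m); cv2.fillConvexPoly(r,h.round().astype(int),1); return r
    ys=np.arange(30,62,.5); sc=[(e(y)&(m*k)).sum()/((e(y)|(m*k)).sum()) for y in ys]; i=int(np.argmax(sc)); return ys[i],sc[i],us.mean(),vs.mean(),len(us)
E
python3 - <<'E'
from h import *
p=json.load(open("rack.json"))
for f in("pics/w3.png","pics/w5.png"): print(tab(f,p))
E
```

```text
(np.float64(53.5), np.float64(0.2871536523929471), np.float64(286.640350877193), np.float64(168.48245614035088), 114)
(np.float64(30.0), np.float64(0.0), np.float64(nan), np.float64(nan), 0)h.py:35: RuntimeWarning: Mean of empty slice.
  ys=np.arange(30,62,.5); sc=[(e(y)&(m*k)).sum()/((e(y)|(m*k)).sum()) for y in ys]; i=int(np.argmax(sc)); return ys[i],sc[i],us.mean(),vs.mean(),len(us)
  ret = ret.dtype.type(ret / rcount)
```

Measured from the bar's parallax, the keeper may have slipped back a few mm, so I'll push it again and note where contact occurs.

```bash
python3 - <<'E'
from h import *
p=json.load(open("rack.json")); q=q_down(p[2]+np.pi/2)
bot.set_gripper(0.0)
bot.move_pose(r2w(p,(-17,62,130))[0],q)
print(bot.move_linear(r2w(p,(-17,62,76))[0],.15,until_force=8),rk(p))
f0=np.array(bot.read_ft_force())
for y in np.arange(66,86,1.5):
    hit=bot.move_linear(r2w(p,(-17,y,76))[0],.04,until_force=22); print(rk(p)[1],np.round(np.array(bot.read_ft_force())-f0,1)[1],hit)
    if hit: break
y=rk(p)[1]
bot.move_linear(r2w(p,(-17,y-14,76))[0],.1)
bot.move_linear(r2w(p,(-17,y-16,140))[0],.25)
bot.move_pose(r2w(p,(-10,70,250))[0],q); bot.wait(.3)
view("pics/w6.png",p,dict(b=r2w(p,(-26.5,-67.5,31))[0],t=r2w(p,(-17,99,91))[0],d=r2w(p,(41,44,18))[0],st=r2w(p,(41,44,52))[0]))
print(bot.read_clock())
E
```

```text
False [-15.6  61.8  77.4]
66.3 0.9 False
67.6 -0.9 False
69.0 -0.8 False
70.6 -0.3 False
72.1 -0.6 False
73.6 0.1 False
75.1 0.6 False
76.6 -0.1 False
78.1 0.4 False
79.4 -1.2 False
81.1 -1.6 False
82.6 -1.7 False
83.8 -2.5 False
83.9 -6.5 False
30.2917
```

View pics/w6.png

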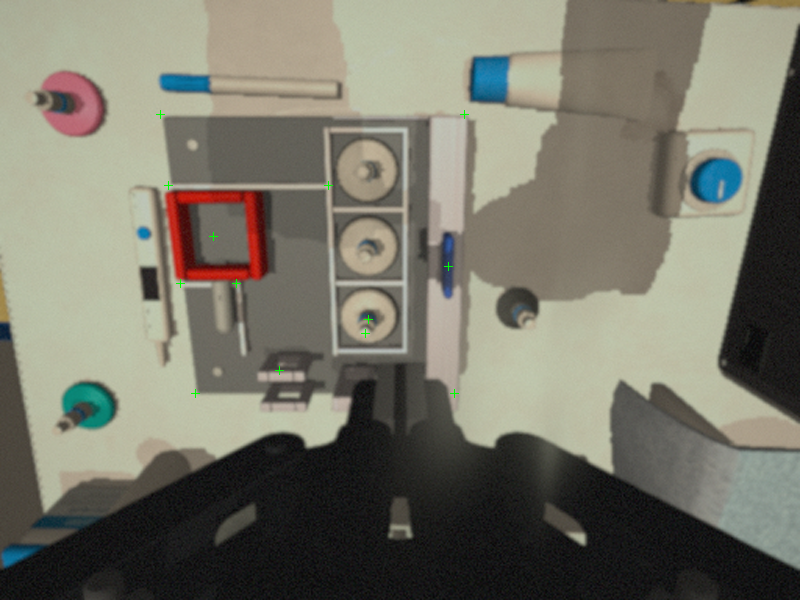

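```bash
python3 -c "
from h import *
bot.close_job()"
```

```text
the job is handed in; nothing more can be done
```

I handed the job in at about 30 s of robot time, and every check I made before that came out within the limits. No verdict was reported.

- **Bolt:** I pulled it by its red loop to the end stop and slid it 46 mm sideways into the notch. In the last picture it sits flat and parallel, within about 2 mm of home.
- **Keeper:** I pushed it by its blue tab to its stop. After placing the spare, the bar looked a few millimetres back, probably nudged while I was picking up the spare. I pushed it again. The gripper met the tab about 4 mm short and ended at the same point as the first push, and the picture agrees at about 55 mm open. I tried to measure the tab by its blue colour, but that gave no usable result because the tab was in shadow.
- **Spare:** It stands upright on the floor of the farthest pocket. It touched down 6.1 mm higher than where I gripped it, which matches the 6 mm deck. In the last picture it is about 4 mm towards the robot from the pocket centre, inside the 9 mm limit.
- **Everything else:** The other two electrodes and the bystanders in view looked unmoved. The gripper was clear of everything at the end.

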